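# Nest the pickling tubs and close them up in the cellar

## Task

Put the empty white pickling tubs away for the winter. First take the jar that was left in the biggest tub and set it down gently, upright, in the free end of the wooden jar tray. Then nest the tubs in size order, the middle one standing inside the biggest and the smallest inside the middle one, and close the biggest tub with its lid, level and fully home; leave the two other jars, the pumpkin and the brush where they are.

Things in the scene. Friction and masses are not known exactly. Their poses are not given: they have to be found in the camera images.
- big_tub: Biggest of three round, open, white plastic tubs of one pattern (tapered 4 mm wall, an upright 8 mm thick collar 24 mm tall round the rim, floor 6 mm thick). 184 mm outside and 168 mm inside across the rim, 115 mm high, foot 156 mm across, 0.4 kg, with a hand grip at two opposite sides (its +x and -x) standing 14 mm out just below the rim. Stands loose on the bench. Origin: centre of its underside, z up its axis.
- middle_tub: Middle tub, same pattern: 122 mm outside and 106 mm inside across the rim, 94 mm high, foot 100 mm across, about 0.16 kg. Starts empty and upright on the bench. Can be lifted by pinching its 8 mm rim from above, one finger inside; standing in the biggest tub its rim is 15 mm below the biggest tub's rim with 23 mm of room all round. Origin: centre of its underside, z up its axis.
- small_tub: Smallest tub, same pattern: 62 mm outside and 46 mm inside across the rim, 84 mm high, foot 52 mm across, about 0.07 kg. Starts empty and upright on the bench. Lifted by the rim in the same way; standing in the middle tub its rim is 4 mm below the middle tub's rim, with 22 mm of room all round. Origin: centre of its underside, z up its axis.
- lid: White plastic lid of the biggest tub, lying right way up on the bench, about 0.2 kg: a plug 156 mm across and 8 mm deep that goes into the tub's mouth (6 mm of room all round), above it a flange 192 mm across and 5 mm thick that rests on the rim, and a strap handle on top. Origin: centre of the plug's underside; z up; x along the handle. Fully home its origin is 107 mm above the biggest tub's origin.
- lid_handle (a point): Centre of the lid's handle bar, 44 mm above the lid's origin: a bar 96 mm long (along the lid's x), 20 mm wide, 14 mm thick, its top 51 mm above the lid's origin; 24 mm of free space under the bar.
- jar: Glass jar of gherkins with a tin screw cap, 68 mm across, 150 mm high, about 0.42 kg; the cap is 64 mm across and takes up the top 16 mm, and the glass narrows to 58 mm just below it. Starts upright on the floor of the biggest tub, its top some 40 mm above the tub's rim. Origin: centre of its underside, z up its axis.
- tray: Low wooden jar tray fixed on the bench, 256 x 130 mm outside, 240 x 114 mm inside, sides 45 mm high, floor 8 mm thick. Origin: centre of its underside; x along its length; the two other jars stand at its -x end and middle, its +x end is free.
- tray_free (a point): Centre of the free place in the tray, on the tray's floor, 78 mm from the tray's centre along its +x; a clear space some 90 mm long and 114 mm wide. Axes as the tray's.
- tray_jar_a: Bystander: a like jar of gherkins (same size) at the -x end of the tray. Origin: centre of its underside.
- tray_jar_b: Bystander: a like jar near the middle of the tray, with about 16 mm between it and a jar standing in the centre of the free place. Origin: centre of its underside.
- pumpkin: Bystander: an orange pumpkin 160 mm across and 105 mm high at the far edge of the work. Origin: centre of its underside.
- brush: Bystander: a flat whitewash brush with a wooden handle lying at the far edge of the work.
Things that resemble listed ones, but are neither listed nor needed, are in the scene too. What is shaped like the middle_tub but pink is not meant. Leave any red look-alike of the small_tub alone.

How it is judged:
By the outcome, as a careful person would: the job done as asked, in the order asked, and still so for the second after the job is handed in, with the robot touching nothing.
It also fails if it takes over 72 s, if anything falls off the work surface, if the arm or the gripper's body presses on something with over 40 N, if the wrist force passes 120 N, or if a joint passes its speed limit or range.

## Robot

A 6-joint arm with a two-finger parallel gripper is mounted at the origin on the work surface. World frame = base frame: x ahead of the robot, y to its left, z up, the work surface at z = 0. Lengths are in m, angles in rad, forces in N, time in s.
With the tool pointing down it reaches from about 0.25 to 0.775 m from the base axis. Payload 4 kg.
Tool frame: the origin (TCP) lies midway between the tips of the shut fingers; the grasp point (between the pads) lies 19 mm behind it; z points along the fingers, y is the line along which they close (so a half turn about z gives the same grasp; the last joint's range is limited). The gripper opens to 94 mm and grips with 3 to 60 N. Pads are 16 mm wide; open, the fingers measure 119 mm over their backs; the gripper's body (75 mm by 177 mm) begins 78 mm behind the grasp point.
Start: joints at [1.04, 0.087, 1.371, -0, 1.684, -0.103], TCP at [0.228, 0.5, 0.206] pointing down, gripper open.
Joint ranges: [-3.1, 3.1], [-0.76, 2.03], [0.27, 2.55], [-1.08, 4.22], [0.17, 2.65], [-2.57, 2.57]. Speed limits (rad/s): [2.79, 2.79, 3.14, 3.14, 3.14, 3.14].

## Interface

Orientations are given as a rotation vector (axis times angle).
In Python, from workcell import read_state, camera, close_job gives the robot as it stands. The module is installed in compiled form; this text tells all that it offers.
- The arm moves only by the tool arm_command, never from a script. Its argument "motion" is a list that holds one entry, the list of rows, each a list of 7 numbers: the shift along the tool's x, y, z in mm, then the turn, a rotation vector about the tool's x, y, z in degrees, then the finger opening in mm, from 0 to 94. In form: [[[x, y, z, wx, wy, wz, grip], ...]]. A call has 1 to 20 rows; each row is the pose to reach, as a shift and turn from the pose commanded when the call began, along the tool's axes at that moment; what a row does not reach only later rows make up. A row lasts 1/12 s, in which the tool goes at most 41.7 mm and 7.16 degrees, less where a joint would pass 70% of its speed; a pose out of reach is approached as far as the arm can. A call with a gripper value outside its range is refused whole. The fingers move at their own pace and stop on an object; the grip force is fixed at half the most. Time passes only in rows, so rows that repeat a pose let the fingers close. It gives the time, the measured TCP pose, the force, the opening and the grip force at its end, in the units of the state.
- read_state(): the state, without advancing time (a new reading comes with each control period).
- camera(name): name is "scene" or "top" or "wrist"; returns a dict with "color" (400x640x3 uint8, blue, green, red), "z_map" (400x640 float32, m along the optical axis (not along the pixel's ray), 0 where there is no reading), "camera_matrix" (3x3 intrinsics, pixels), "origin" and "rotation" of the camera in the world. Camera axes: x right, y down, z forward; pixel columns grow to the right and rows downward; lengths in m; the calibration is good to about 2 mm. A picture is of the moment at which its call begins.
- close_job(): hands the job in; it is judged then, once.
The state is a dict: "time": time; "q": joint angles; "dq": joint speeds; "tau": joint torques, N m; "tcp_pos": TCP position; "orientation": TCP orientation; "wrist_force": force on the tool from outside, world axes, zero at the start; "moment": the same for the moment, N m; "width": finger opening in m; "finger_force": force on a finger pad.
Only numpy, scipy, OpenCV 4.12 (cv2) and the standard library are available. Lean on these libraries where they do the work, as an engineer would, in place of code of your own. Each camera call takes 0.05 s, during which the arm holds its last target. There are 200 camera calls.

## Working session

There is one attempt and no reset: what is moved stays moved. The work goes in short steps, Python scripts to look and compute and a tool call to move; the robot and the scene stay as the last step left them, time stands still between calls to the robot, and variables do not carry over. Pictures are saved under pics/ and viewed, at most 10 in all, crops included, and the job is handed in when it is done.

Besides the shell and the picture viewer there is one more tool, called after "Emit:" as name([rows], argument=value, ...), one row to a line, values as JSON. arm_command: Moves the arm, as the interface text tells. Its arguments: {"type":"object","properties":{"motion":{"type":"array"}},"required":["motion"]}

```bash
mkdir -p pics; cat > h.py <<'E'
import numpy as np, cv2
from workcell import read_state, camera, close_job
from scipy.spatial.transform import Rotation as R
def cloud(c):
    z=c["z_map"];K=np.array(c["camera_matrix"]);v,u=np.indices(z.shape)
    p=np.stack([(u-K[0,2])/K[0,0]*z,(v-K[1,2])/K[1,1]*z,z],-1)
    Rm=np.array(c["rotation"])
    if Rm.shape!=(3,3): Rm=R.from_rotvec(Rm).as_matrix()
    return p@Rm.T+np.array(c["origin"])
E
python3 - <<'E'
from h import *
s=read_state();print({k:np.round(v,3) for k,v in s.items()})
print(R.from_rotvec(s["orientation"]).as_matrix().round(3))
c=camera("top");cv2.imwrite("pics/top0.png",c["color"]);np.save("top0.npy",cloud(c));print(c["origin"],c["rotation"])
np.save("top0c.npy",c["color"])
c=camera("scene");cv2.imwrite("pics/sc0.png",c["color"]);np.save("sc0.npy",cloud(c))
E
```

```text
{'time': np.float64(0.0), 'q': array([ 1.04 ,  0.088,  1.372, -0.   ,  1.684, -0.103]), 'dq': array([ 0.   ,  0.002, -0.   , -0.001,  0.   ,  0.002]), 'tau': array([-0.0000e+00, -3.4019e+01, -3.0242e+01,  7.2000e-02,  3.3000e-02,
       -0.0000e+00]), 'tcp_pos': array([0.228, 0.5  , 0.204]), 'orientation': array([-6.670e-01, -3.069e+00,  3.000e-03]), 'wrist_force': array([-0.248,  0.321,  0.247]), 'moment': array([-0.015, -0.021,  0.027]), 'finger_force': np.float64(0.0), 'width': np.float64(0.094)}
[[-0.91   0.415 -0.001]
 [ 0.415  0.91  -0.002]
 [ 0.    -0.002 -1.   ]]
[0.47058833 0.00379574 1.22998709] [-2.1462832   2.15871322 -0.08442706]
```

View pics/top0.png

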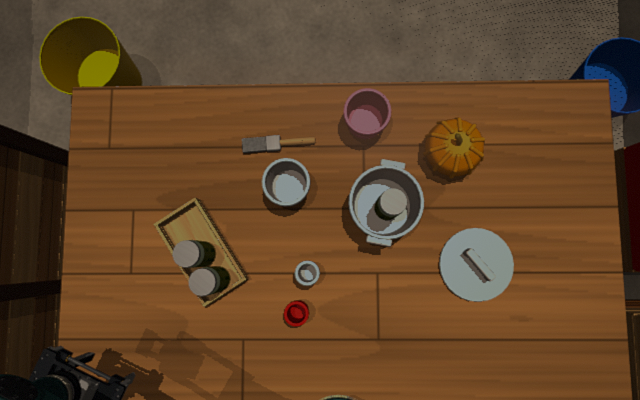

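View pics/sc0.png

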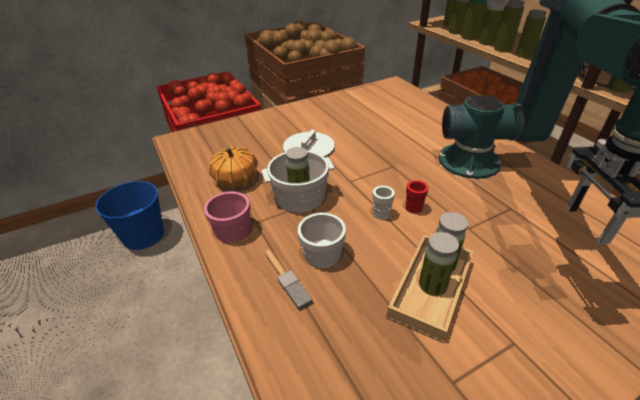

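The top view shows these things:
- The big tub is at (386,203), with the jar's cap at (391,205) and grips at (393,165) and (379,239).
- The white middle tub is at (286,184), and its pink look-alike at (367,113).
- The white small tub is at (307,273), and its red look-alike at (297,313).
- The lid is at (477,264), with its bar running from (465,252) to (490,278).
- The tray jars are at (193,253) and (208,281), and the free end is near (180,222).

I choose the white tubs. The jar in the tub is the only one standing there; the two in the tray are bystanders. Next I measure and make one check crop.

```bash
cat >> h.py <<'E'
from scipy.optimize import least_squares
def rimfit(P,cx,cy,zlo,zhi,r0,r1,rm):
    """fit centre of a ring: points with z in range and radius r0..r1 about guess; rm=mid radius of the annulus"""
    p=P.reshape(-1,3);c=np.array([cx,cy])
    for _ in range(4):
        d=np.hypot(*(p[:,:2]-c).T);m=(p[:,2]>zlo)&(p[:,2]<zhi)&(d>r0)&(d<r1);q=p[m]
        c=least_squares(lambda c:np.hypot(*(q[:,:2]-c).T)-rm,c,loss="soft_l1",f_scale=.003).x
    d=np.hypot(*(q[:,:2]-c).T)
    return c.round(4),len(q),q[:,2].mean().round(4),np.percentile(d,[5,50,95]).round(4)
def discfit(P,cx,cy,zlo,zhi,r):
    p=P.reshape(-1,3);d=np.hypot(p[:,0]-cx,p[:,1]-cy)
    q=p[(p[:,2]>zlo)&(p[:,2]<zhi)&(d<r)]
    (c,rad)=cv2.minEnclosingCircle(q[:,:2].astype(np.float32))
    return np.round(c,4),round(rad,4),q[:,2].mean().round(4),len(q)
E
python3 - <<'E'
from h import *
P=np.load("top0.npy");im=np.load("top0c.npy")
g=lambda u,v:P[v,u]
for n,u,v in [("jar",391,205),("mid",286,184),("small",307,273),("lid",477,264),("ja",208,281),("jb",193,253),("bench",330,230),("pump",457,145),("red",297,313),("pink",367,113)]: print(n,g(u,v).round(3))
def G(u,v,z): # ray to height
    o=np.array([0.47058833,0.00379574,1.22998709]);d=P[v,u]-o;return o+d*(z-o[2])/d[2]
a=G(386,203,.115);print("big",rimfit(P,a[0],a[1],.108,.122,.075,.097,.088))
a=G(286,184,.094);print("mid",rimfit(P,a[0],a[1],.087,.101,.045,.068,.057))
a=G(307,273,.084);print("small",rimfit(P,a[0],a[1],.076,.092,.018,.037,.027))
a=g(391,205);print("jar",discfit(P,a[0],a[1],.142,.17,.045))
for u,v in[(208,281),(193,253)]:
    a=g(u,v);print("tj",discfit(P,a[0],a[1],.145,.17,.037))
a=g(477,264);print("lidfl",discfit(P,a[0],a[1],.006,.02,.11))
p=P.reshape(-1,3);d=np.hypot(p[:,0]-a[0],p[:,1]-a[1]);q=p[(d<.09)&(p[:,2]>.04)]
r=cv2.minAreaRect((q[:,:2]*1000).astype(np.float32));print("bar",r,q[:,2].mean(),np.percentile(q[:,2],[5,95]))
# tray rim top
a=g(193,253);d=np.hypot(p[:,0]-a[0],p[:,1]-a[1]);q=p[(d<.2)&(p[:,2]>.038)&(p[:,2]<.05)]
q=q[(q[:,1]>.2)]
print("tray",cv2.minAreaRect((q[:,:2]*1000).astype(np.float32)),len(q)); print(cv2.boxPoints(cv2.minAreaRect((q[:,:2]*1000).astype(np.float32))))
cv2.imwrite("pics/crop0.png",cv2.resize(im[90:340,140:540],None,fx=2,fy=2,interpolation=cv2.INTER_CUBIC))
E
```

```text
jar [ 0.587 -0.128  0.154]
mid [0.662 0.137 0.009]
small [0.422 0.08  0.005]
lid [ 0.446 -0.354  0.054]
ja [0.411 0.303 0.158]
jb [0.476 0.339 0.16 ]
bench [0.471 0.004 1.23 ]
pump [ 0.742 -0.302  0.103]
red [0.318 0.107 0.008]
pink [ 0.858 -0.085  0.006]
big (array([ 0.6003, -0.1208]), 840, np.float64(0.1147), array([0.0838, 0.0877, 0.0944]))
mid (array([0.6557, 0.1284]), 478, np.float64(0.0943), array([0.0529, 0.0566, 0.0604]))
small (array([0.4271, 0.0752]), 221, np.float64(0.0844), array([0.0231, 0.0269, 0.0303]))
jar (array([ 0.5961, -0.1331]), 0.0319, np.float64(0.1564), 576)
tj (array([0.4095, 0.3164]), 0.0315, np.float64(0.1581), 521)
tj (array([0.4761, 0.3544]), 0.0312, np.float64(0.1582), 475)
lidfl (array([ 0.447 , -0.3542]), 0.1089, np.float64(0.0135), 3897)
bar ((444.7749328613281, -365.6448059082031), (96.95035552978516, 21.037830352783203), 40.041378021240234) 0.05046850383454873 [0.04532252 0.05466498]
tray ((482.3775634765625, 359.5840148925781), (256.45025634765625, 132.0904083251953), 32.895992279052734) 912
[[338.84216 345.39832]
 [410.58252 234.48755]
 [625.91296 373.7697 ]
 [554.1726  484.68048]]
```

View pics/crop0.png

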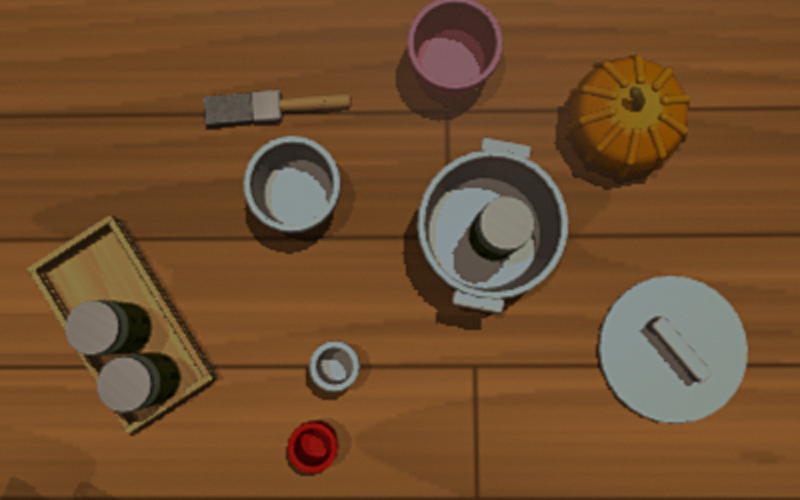

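The crop confirms the choice: the white middle tub is at (292,185), the small one at (334,367), and the jar cap in the big tub at (507,223). The heights agree with the description (rims 115/94/84 mm, cap top 156 mm, bar top about 50 mm).

```bash
cat >> h.py <<'E'
def to(x,y,z,psi=None,s=None):
    """shift (mm, tool axes) and turn (deg, tool axes) from present pose to a tool-down pose, tool y at angle psi (deg)"""
    s=s or read_state();M=R.from_rotvec(s["orientation"]).as_matrix()
    d=M.T@(np.array([x,y,z])-s["tcp_pos"])*1000
    cur=np.degrees(np.arctan2(M[1,1],M[0,1]));psi=cur if psi is None else psi
    a=np.radians(psi);yy=np.array([np.cos(a),np.sin(a),0]);zz=np.array([0,0,-1.]);T=np.c_[np.cross(yy,zz),yy,zz]
    print("shift",d.round(1),"turn",np.degrees(R.from_matrix(M.T@T).as_rotvec()).round(1),"psi now",cur.round(1),"t",s["time"].round(2))
E
python3 - <<'E'
from h import *
P=np.load("top0.npy");print("lid",rimfit(P,.446,-.36,.0095,.017,.085,.105,.094))
p=P.reshape(-1,3);d=np.hypot(p[:,0]-.446,p[:,1]+.362);q=p[(d<.12)&(p[:,2]>.0095)&(p[:,2]<.025)];print(q[:,:2].min(0),q[:,:2].max(0))
to(.596,-.133,.2);to(.596,-.133,.129)
E
```

```text
lid (array([ 0.4459, -0.3645]), 807, np.float64(0.0133), array([0.0855, 0.0905, 0.0953]))
[ 0.3497929  -0.46152586] [ 0.53952587 -0.27026969]Traceback (most recent call last):
  File "<stdin>", line 4, in <module>
  File "h.py", line 30, in to
    print("shift",d.round(1),"turn",np.degrees(R.from_matrix(M.T@T).as_rotvec()).round(1),"psi now",cur.round(1),"t",s["time"].round(2))
                                                                                                                     ^^^^^^^^^^^^^^^
AttributeError: 'float' object has no attribute 'round'
```

```bash
sed -i 's/s\["time"\].round(2)/round(float(s["time"]),2)/' h.py
python3 -c "
from h import *
to(.596,-.133,.21);to(.596,-.133,.129)"
```

```text
shift [-597.5 -423.3   -4.8] turn [-0.1 -0.  -0. ] psi now 65.5 t 0.1
shift [-597.5 -423.2   76.2] turn [-0.1 -0.  -0. ] psi now 65.5 t 0.1
```

Emit:
arm_command([
  [[-20, -14, -5, 0, 0, 0, 94], [-50, -35, -5, 0, 0, 0, 94], [-80, -57, -5, 0, 0, 0, 94], [-597, -423, -5, 0, 0, 0, 94], [-597, -423, -5, 0, 0, 0, 94], [-597, -423, -5, 0, 0, 0, 94], [-597, -423, -5, 0, 0, 0, 94], [-597, -423, -5, 0, 0, 0, 94], [-597, -423, -5, 0, 0, 0, 94], [-597, -423, -5, 0, 0, 0, 94], [-597, -423, -5, 0, 0, 0, 94], [-597, -423, -5, 0, 0, 0, 94], [-597, -423, -5, 0, 0, 0, 94], [-597, -423, -5, 0, 0, 0, 94], [-597, -423, -5, 0, 0, 0, 94], [-597, -423, -5, 0, 0, 0, 94], [-597, -423, -5, 0, 0, 0, 94], [-597, -423, -5, 0, 0, 0, 94], [-597, -423, -5, 0, 0, 0, 94], [-597, -423, -5, 0, 0, 0, 94]],
])

```text
time: 1.77
tcp_pos: [0.5961, -0.1347, 0.2083]
orientation: [-0.672, -3.066, -0.0]
wrist_force: [-0.6, 1.0, -1.1]
width: 0.0941
finger_force: 0.0
```

```bash
python3 - <<'E'
from h import *
c=camera("wrist");cv2.imwrite("pics/w1.png",c["color"]);P=cloud(c);np.save("w1.npy",P)
print(discfit(P,.596,-.133,.145,.165,.045));print("big",rimfit(P,.6003,-.1208,.108,.122,.075,.097,.088))
to(.596,-.133,.129);print(read_state()["tcp_pos"])
E
```

```text
(array([ 0.596 , -0.1332]), 0.0319, np.float64(0.1555), 4172)
big (array([ 0.5997, -0.121 ]), 4941, np.float64(0.1137), array([0.0833, 0.0868, 0.0922]))
shift [-0.8 -0.1 80. ] turn [ 0.  -0.2  0. ] psi now 65.4 t 1.82
[ 0.59558045 -0.13269579  0.20901495]
```

Emit:
arm_command([
  [[0, 0, 25, 0, 0, 0, 94], [0, 0, 55, 0, 0, 0, 94], [0, 0, 72, 0, 0, 0, 94], [0, 0, 80, 0, 0, 0, 94], [0, 0, 80, 0, 0, 0, 94], [0, 0, 80, 0, 0, 0, 50], [0, 0, 80, 0, 0, 0, 50], [0, 0, 80, 0, 0, 0, 50], [0, 0, 80, 0, 0, 0, 50], [0, 0, 80, 0, 0, 0, 50], [0, 0, 80, 0, 0, 0, 50]],
])

```text
time: 2.73
tcp_pos: [0.5965, -0.1325, 0.1317]
orientation: [0.667, 3.068, -0.0]
wrist_force: [-0.6, -0.8, 3.5]
width: 0.0632
finger_force: 30.0
```

Emit:
arm_command([
  [[0, 0, -8, 0, 0, 0, 50], [0, 0, -22, 0, 0, 0, 50], [0, 0, -42, 0, 0, 0, 50], [0, 0, -65, 0, 0, 0, 50], [0, 0, -90, 0, 0, 0, 50], [0, 0, -115, 0, 0, 0, 50], [0, 0, -138, 0, 0, 0, 50], [0, 0, -156, 0, 0, 0, 50], [0, 0, -167, 0, 0, 0, 50], [0, 0, -170, 0, 0, 0, 50], [0, 0, -170, 0, 0, 0, 50]],
])

```text
time: 3.65
tcp_pos: [0.596, -0.1322, 0.3006]
orientation: [0.667, 3.07, 0.0]
wrist_force: [0.4, -0.1, -3.1]
width: 0.0634
finger_force: 30.0
```

```bash
python3 - <<'E'
from h import *
print(read_state()["tcp_pos"],read_state()["width"],read_state()["wrist_force"])
to(.548,.402,.3,122.9);to(.548,.402,.135,122.9)
E
```

```text
[ 0.59600037 -0.13217675  0.30057674] 0.06336849966461351 [ 0.37601242 -0.09391506 -3.0530848 ]
shift [265.3 466.1   0.6] turn [  0.    0.  -57.4] psi now 65.5 t 3.65
shift [265.3 466.1 165.6] turn [  0.    0.  -57.4] psi now 65.5 t 3.65
```

Emit:
arm_command([
  [[5, 9, 0, 0, 0, -1, 50], [16, 28, 0, 0, 0, -3, 50], [32, 56, 0, 0, 0, -7, 50], [50, 88, 0, 0, 0, -11, 50], [69, 121, 0, 0, 0, -15, 50], [88, 155, 0, 0, 0, -19, 50], [107, 188, 0, 0, 0, -23, 50], [126, 221, 0, 0, 0, -27, 50], [145, 255, 0, 0, 0, -31, 50], [164, 288, 0, 0, 0, -35, 50], [183, 322, 0, 0, 0, -40, 50], [202, 355, 0, 0, 0, -45, 50], [220, 387, 0, 0, 0, -49, 50], [237, 416, 0, 0, 0, -53, 50], [251, 441, 0, 0, 0, -56, 50], [260, 457, 0, 0, 0, -57.4, 50], [265, 466, 0, 0, 0, -57.4, 50], [265.3, 466, 0, 0, 0, -57.4, 50], [265.3, 466, 0, 0, 0, -57.4, 50]],
])

```text
time: 5.23
tcp_pos: [0.5473, 0.4017, 0.299]
orientation: [0.889, -3.01, 0.002]
wrist_force: [0.1, -0.2, -3.2]
width: 0.0634
finger_force: 30.0
```

```bash
python3 - <<'E'
from h import *
c=camera("top");P=cloud(c);cv2.imwrite("pics/t2.png",c["color"])
c=camera("wrist");cv2.imwrite("pics/w2.png",c["color"])
print(read_state()["tcp_pos"],read_state()["width"])
to(.548,.402,.135,122.9)
E
```

```text
[0.54805732 0.4005642  0.3002366 ] 0.06374392928749004
shift [ -0.9   1.3 165.2] turn [-0.  -0.1 -0.1] psi now 122.8 t 5.33
```

View pics/w2.png

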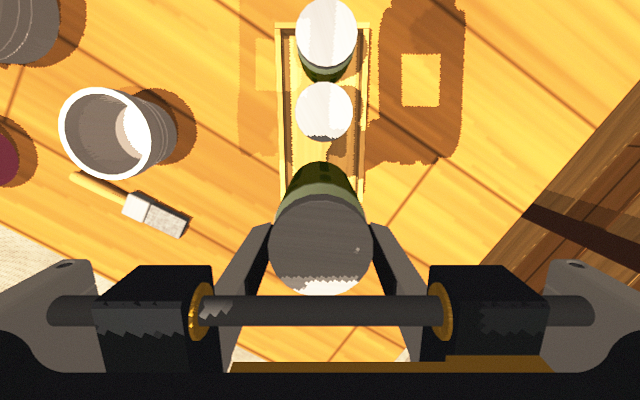

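The jar hangs upright from its cap at (320,245), in line with the tray's walls at x≈280 and 365. I lower it in two stages.

Emit:
arm_command([
  [[-0.5, 1, 12, 0, 0, 0, 50], [-0.5, 1, 35, 0, 0, 0, 50], [-0.5, 1, 60, 0, 0, 0, 50], [-0.5, 1, 85, 0, 0, 0, 50], [-0.5, 1, 110, 0, 0, 0, 50], [-0.5, 1, 132, 0, 0, 0, 50], [-0.5, 1, 147, 0, 0, 0, 50], [-0.5, 1, 155, 0, 0, 0, 50], [-0.5, 1, 159, 0, 0, 0, 50], [-0.5, 1, 162, 0, 0, 0, 50], [-0.5, 1, 163, 0, 0, 0, 50], [-0.5, 1, 163.5, 0, 0, 0, 50], [-0.5, 1, 163.5, 0, 0, 0, 50]],
])

```text
time: 6.42
tcp_pos: [0.5483, 0.4033, 0.1384]
orientation: [-0.888, 3.011, 0.001]
wrist_force: [0.7, 0.1, -3.0]
width: 0.0634
finger_force: 30.0
```

Emit:
arm_command([
  [[0, 0, 1, 0, 0, 0, 50], [0, 0, 2, 0, 0, 0, 50], [0, 0, 3, 0, 0, 0, 50], [0, 0, 3.6, 0, 0, 0, 50], [0, 0, 4, 0, 0, 0, 50], [0, 0, 4, 0, 0, 0, 50]],
])

```text
time: 6.92
tcp_pos: [0.5479, 0.4033, 0.1338]
orientation: [-0.889, 3.012, 0.001]
wrist_force: [-0.2, 0.6, -1.2]
width: 0.0632
finger_force: 30.0
```

Emit:
arm_command([
  [[0, 0, 0.5, 0, 0, 0, 50], [0, 0, 1, 0, 0, 0, 50], [0, 0, 1, 0, 0, 0, 50]],
])

```text
time: 7.17
tcp_pos: [0.5482, 0.4034, 0.1338]
orientation: [-0.889, 3.011, 0.001]
wrist_force: [-0.4, -1.0, 4.2]
width: 0.0633
finger_force: 30.0
```

Contact made, so I release and rise, then head to the middle tub.

Emit:
arm_command([
  [[0, 0, 0, 0, 0, 0, 70], [0, 0, 0, 0, 0, 0, 80], [0, 0, 0, 0, 0, 0, 90], [0, 0, 0, 0, 0, 0, 90], [0, 0, -10, 0, 0, 0, 90], [0, 0, -35, 0, 0, 0, 90], [0, 0, -70, 0, 0, 0, 90], [0, 0, -110, 0, 0, 0, 60], [0, 0, -120, 0, 0, 0, 30], [0, 0, -120, 0, 0, 0, 30]],
])

```text
time: 8.0
tcp_pos: [0.5493, 0.4041, 0.2587]
orientation: [-0.886, 3.003, 0.005]
wrist_force: [-0.4, -0.0, -0.1]
width: 0.0737
finger_force: 0.0
```

```bash
python3 - <<'E'
from h import *
c=camera("top");P=cloud(c)
print(discfit(P,.548,.402,.14,.17,.037))
c=camera("wrist");P=cloud(c)
print(discfit(P,.548,.402,.14,.17,.037),discfit(P,.476,.354,.14,.17,.034))
m=np.array([.6557,.1284]);u=m/np.hypot(*m);g=m-.057*u;psi=np.degrees(np.arctan2(u[1],u[0]))
print(g,psi,read_state()["tcp_pos"]);to(*g,.17,psi);to(*g,.065,psi)
E
```

```text
(array([0.5481, 0.4015]), 0.0323, np.float64(0.1578), 567)
(array([0.5474, 0.4022]), 0.0319, np.float64(0.1574), 3068) (array([0.475, 0.358]), 0.0319, np.float64(0.1577), 3711)
[0.5997624  0.11744623] 11.079533005777002 [0.54773438 0.40309809 0.25172433]
shift [ 111.5 -268.1   81.7] turn [  0.    0.  111.8] psi now 122.9 t 8.1
shift [ 111.5 -268.1  186.7] turn [  0.    0.  111.8] psi now 122.9 t 8.1
```

Emit:
arm_command([
  [[10, -24, 0, 0, 0, 7, 28], [25, -60, 0, 0, 0, 14, 28], [39, -94, 0, 0, 0, 21, 28], [53, -128, 0, 0, 0, 28, 28], [67, -162, 0, 0, 0, 35, 28], [80, -196, 0, 0, 0, 42, 28], [92, -225, 0, 0, 0, 49, 28], [102, -250, 10, 0, 0, 56, 28], [109, -264, 20, 0, 0, 63, 28], [111.5, -268, 35, 0, 0, 70, 28], [111.5, -268, 50, 0, 0, 77, 28], [111.5, -268, 60, 0, 0, 84, 28], [111.5, -268, 70, 0, 0, 91, 28], [111.5, -268, 82, 0, 0, 98, 28], [111.5, -268, 82, 0, 0, 105, 28], [111.5, -268, 82, 0, 0, 111.8, 28], [111.5, -268, 82, 0, 0, 111.8, 28], [111.5, -268, 82, 0, 0, 111.8, 28], [111.5, -268, 82, 0, 0, 111.8, 28]],
])

```text
time: 9.68
tcp_pos: [0.5988, 0.1174, 0.1683]
orientation: [-1.992, -2.427, 0.003]
wrist_force: [-0.0, 0.3, -1.3]
width: 0.0282
finger_force: 0.0
```

```bash
python3 - <<'E'
from h import *
c=camera("wrist");P=cloud(c);cv2.imwrite("pics/w3.png",c["color"])
r=rimfit(P,.6557,.1284,.087,.101,.045,.068,.057);print(r)
m=np.array([.656,.1285]);u=m/np.hypot(*m);g=m-.057*u;psi=np.degrees(np.arctan2(u[1],u[0]))
print(read_state()["tcp_pos"],read_state()["width"]);to(*g,.065,psi)
m=r[0];u=m/np.hypot(*m);g=m-.057*u;to(*g,.065,psi)
E
```

```text
(array([0.6551, 0.129 ]), 3255, np.float64(0.093), array([0.0528, 0.0562, 0.06  ]))
[0.59911496 0.11741511 0.16890169] 0.02824574485876659
shift [-1.000e-01  1.100e+00  1.039e+02] turn [-0.1 -0.   0.1] psi now 11.2 t 9.73
shift [  0.5   0.3 103.9] turn [-0.1 -0.   0.1] psi now 11.2 t 9.73
```

Emit:
arm_command([
  [[0.2, 0.6, 15, 0, 0, 0, 28], [0.2, 0.6, 45, 0, 0, 0, 28], [0.2, 0.6, 75, 0, 0, 0, 28], [0.2, 0.6, 95, 0, 0, 0, 28], [0.2, 0.6, 103, 0, 0, 0, 28], [0.2, 0.6, 103, 0, 0, 0, 28], [0.2, 0.6, 103, 0, 0, 0, 2], [0.2, 0.6, 103, 0, 0, 0, 2], [0.2, 0.6, 103, 0, 0, 0, 2], [0.2, 0.6, 103, 0, 0, 0, 2], [0.2, 0.6, 103, 0, 0, 0, 2]],
])

```text
time: 10.65
tcp_pos: [0.6014, 0.1177, 0.0693]
orientation: [1.995, 2.423, 0.004]
wrist_force: [-1.1, -0.3, 4.5]
width: 0.0081
finger_force: 29.9
```

Emit:
arm_command([
  [[0, 0, -5, 0, 0, 0, 2], [0, 0, -15, 0, 0, 0, 2], [0, 0, -35, 0, 0, 0, 2], [0, 0, -60, 0, 0, 0, 2], [0, 0, -85, 0, 0, 0, 2], [0, 0, -110, 0, 0, 0, 2], [0, 0, -130, 0, 0, 0, 2], [0, 0, -145, 0, 0, 0, 2], [0, 0, -150, 0, 0, 0, 2], [0, 0, -150, 0, 0, 0, 2], [0, 0, -150, 0, 0, 0, 2]],
])

```text
time: 11.57
tcp_pos: [0.5998, 0.1178, 0.2162]
orientation: [-1.996, -2.425, 0.001]
wrist_force: [0.2, -0.8, -1.6]
width: 0.008
finger_force: 29.9
```

```bash
python3 - <<'E'
from h import *
s=read_state();T=s["tcp_pos"];print(T,s["width"])
c=camera("wrist");cv2.imwrite("pics/w4.png",c["color"]);P=cloud(c)
y=R.from_rotvec(s["orientation"]).as_matrix()[:2,1];g=T[:2]+.057*y
def ring(P,g,h,r):
    p=P.reshape(-1,3);d=np.hypot(*(p[:,:2]-g).T);q=p[(abs(d-r)<.006)&(abs(p[:,2]-h)<.012)]
    A=np.c_[q[:,:2]-g,np.ones(len(q))];k=np.linalg.lstsq(A,q[:,2],rcond=None)[0];print("plane slope deg",np.degrees(k[:2]).round(2),"z",k[2].round(4),len(q))
ring(P,g,T[2]+.03,.057)
r=rimfit(P,*g,T[2]+.015,T[2]+.045,.045,.068,.057);print(g,r)
b=np.array([.600,-.121])
off=r[0]-T[:2]; t=b-off; to(*t,T[2]); to(*(b-.057*y),T[2])
E
```

```text
[0.59978742 0.11779979 0.21620708] 0.00799711292407814
plane slope deg [-1.38 -0.39] z 0.2396 6170
[0.65572212 0.12876811] (array([0.6538, 0.1311]), 7303, np.float64(0.2395), array([0.0519, 0.0564, 0.0613]))
shift [-237.1 -100.9   -0.7] turn [-0.2 -0.  -0. ] psi now 11.1 t 11.62
shift [-234.4 -102.4   -0.7] turn [-0.2 -0.  -0. ] psi now 11.1 t 11.62
```

View pics/w4.png

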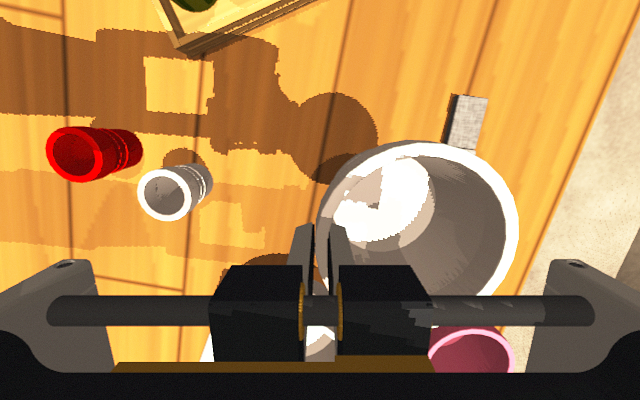

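The white middle tub is gripped at its near rim (picture (320,240), mouth centred at (420,235)). It droops about 1.4°, which is acceptable. I carry it over the big tub.

Emit:
arm_command([
  [[-7, -3, 0, 0, 0, 0, 2], [-22, -9, 0, 0, 0, 0, 2], [-45, -19, 0, 0, 0, 0, 2], [-70, -30, 0, 0, 0, 0, 2], [-96, -41, 0, 0, 0, 0, 2], [-122, -52, 0, 0, 0, 0, 2], [-148, -64, 0, 0, 0, 0, 2], [-174, -75, 0, 0, 0, 0, 2], [-198, -86, 0, 0, 0, 0, 2], [-218, -94, 0, 0, 0, 0, 2], [-230, -99, 0, 0, 0, 0, 2], [-236, -102, 0, 0, 0, 0, 2], [-236, -102, 0, 0, 0, 0, 2], [-236, -102, 0, 0, 0, 0, 2]],
])

```text
time: 12.78
tcp_pos: [0.5454, -0.1329, 0.2165]
orientation: [-1.995, -2.425, -0.001]
wrist_force: [-0.0, -0.1, -1.0]
width: 0.008
finger_force: 29.9
```

```bash
cat >> h.py <<'E'
def check(h,r):
    s=read_state();T=s["tcp_pos"];c=camera("wrist");P=cloud(c)
    y=R.from_rotvec(s["orientation"]).as_matrix()[:2,1];g=T[:2]+r*y
    print(T,"geom centre",g.round(4),"seen",rimfit(P,*g,T[2]+h-.012,T[2]+h+.012,r-.012,r+.011,r))
    return P,c
E
python3 - <<'E'
from h import *
P,c=check(.026,.057)
print("big",rimfit(P,.600,-.121,.105,.125,.077,.097,.088))
c=camera("top");P=cloud(c)
print("bigtop",rimfit(P,.600,-.121,.105,.125,.077,.097,.088))
E
```

```text
[ 0.54538159 -0.13285004  0.21653659] geom centre [ 0.6013 -0.1219] seen (array([ 0.5992, -0.1195]), 7287, np.float64(0.2391), array([0.0523, 0.0563, 0.0612]))
big (array([ 0.5994, -0.1221]), 2637, np.float64(0.1133), array([0.0833, 0.0878, 0.0948]))
bigtop (array([ 0.6006, -0.1215]), 427, np.float64(0.1146), array([0.0841, 0.0885, 0.0947]))
```

Emit:
arm_command([
  [[0, 0, 10, 0, 0, 0, 2], [0, 0, 28, 0, 0, 0, 2], [0, 0, 50, 0, 0, 0, 2], [0, 0, 72, 0, 0, 0, 2], [0, 0, 94, 0, 0, 0, 2], [0, 0, 112, 0, 0, 0, 2], [0, 0, 125, 0, 0, 0, 2], [0, 0, 133, 0, 0, 0, 2], [0, 0, 137, 0, 0, 0, 2], [0, 0, 139, 0, 0, 0, 2], [0, 0, 140, 0, 0, 0, 2], [0, 0, 140, 0, 0, 0, 2]],
])

```text
time: 13.88
tcp_pos: [0.5461, -0.1334, 0.0778]
orientation: [1.995, 2.425, 0.001]
wrist_force: [1.1, -0.8, -1.4]
width: 0.0082
finger_force: 29.9
```

Emit:
arm_command([
  [[0, 0, 1.5, 0, 0, 0, 2], [0, 0, 3, 0, 0, 0, 2], [0, 0, 4, 0, 0, 0, 2], [0, 0, 5, 0, 0, 0, 2], [0, 0, 5, 0, 0, 0, 2]],
])

```text
time: 14.3
tcp_pos: [0.5461, -0.1338, 0.0753]
orientation: [1.995, 2.423, 0.001]
wrist_force: [-4.2, 0.7, 8.6]
width: 0.0083
finger_force: 30.2
```

Emit:
arm_command([
  [[0, 0, -0.5, 0, 0, 0, 14], [0, 0, -0.5, 0, 0, 0, 20], [0, 0, -0.5, 0, 0, 0, 22], [0, 0, -0.5, 0, 0, 0, 22], [0, 0, -12, 0, 0, 0, 22], [0, 0, -40, 0, 0, 0, 22], [0, 0, -75, 0, 0, 0, 22], [0, 0, -110, 0, 0, 0, 22], [0, 0, -130, 0, 0, 0, 22], [0, 0, -130, 0, 0, 0, 22]],
])

```text
time: 15.13
tcp_pos: [0.5483, -0.1344, 0.2095]
orientation: [1.989, 2.417, 0.007]
wrist_force: [0.4, 0.9, 1.2]
width: 0.0222
finger_force: 0.0
```

```bash
python3 - <<'E'
from h import *
P=cloud(camera("top"));print("mid",rimfit(P,.6,-.121,.092,.107,.045,.068,.057));print("big",rimfit(P,.600,-.121,.109,.125,.077,.097,.088))
P=cloud(camera("wrist"));print("mid w",rimfit(P,.6,-.121,.092,.107,.045,.068,.057))
m=np.array([.4268,.0754]);u=m/np.hypot(*m);g=m-.027*u;psi=np.degrees(np.arctan2(u[1],u[0]))
print(g,psi,read_state()["tcp_pos"]);to(*g,.16,psi);to(*g,.055,psi)
E
```

```text
mid (array([ 0.6014, -0.12  ]), 200, np.float64(0.1002), array([0.0532, 0.0571, 0.0604]))
big (array([ 0.6003, -0.1215]), 409, np.float64(0.1151), array([0.0841, 0.0881, 0.0924]))
mid w (array([ 0.6008, -0.1199]), 2701, np.float64(0.0989), array([0.0528, 0.0561, 0.06  ]))
[0.40021172 0.07070282] 10.01870103034108 [ 0.54592606 -0.13358379  0.20305586]
shift [ 228.5 -103.8   42.6] turn [0.1 0.1 1.1] psi now 11.1 t 15.23
shift [ 228.7 -104.   147.6] turn [0.1 0.1 1.1] psi now 11.1 t 15.23
```

Emit:
arm_command([
  [[18, -8, 0, 0, 0, 0, 26], [54, -25, 0, 0, 0, 0, 26], [91, -42, 0, 0, 0, 0, 26], [128, -58, 0, 0, 0, 0, 26], [165, -75, 5, 0, 0, 0, 26], [198, -90, 20, 0, 0, 0, 26], [220, -100, 35, 0, 0, 1, 26], [228.5, -104, 43, 0, 0, 1, 26], [228.5, -104, 43, 0, 0, 1, 26], [228.5, -104, 43, 0, 0, 1, 26], [228.5, -104, 43, 0, 0, 1, 26]],
])

```text
time: 16.15
tcp_pos: [0.4003, 0.0699, 0.159]
orientation: [2.018, 2.407, -0.001]
wrist_force: [0.5, -1.1, 0.1]
width: 0.0257
finger_force: 0.0
```

```bash
python3 - <<'E'
from h import *
P=cloud(camera("wrist"));r=rimfit(P,.4268,.0754,.076,.092,.018,.037,.027);print("small w",r)
print(read_state()["tcp_pos"],read_state()["width"])
for m in (np.array([.4268,.0754]),r[0]):
    u=m/np.hypot(*m);g=m-.027*u;to(*g,.057,10)
E
```

```text
small w (array([0.426 , 0.0763]), 1466, np.float64(0.083), array([0.023 , 0.0266, 0.0302]))
[0.40059872 0.06980971 0.15937941] 0.0256779946758127
shift [  1.   -0.3 102.4] turn [0. 0. 0.] psi now 10.0 t 16.2
shift [  2.   -0.9 102.4] turn [0. 0. 0.] psi now 10.0 t 16.2
```

Emit:
arm_command([
  [[1.3, -0.5, 15, 0, 0, 0, 26], [1.3, -0.5, 45, 0, 0, 0, 26], [1.3, -0.5, 75, 0, 0, 0, 26], [1.3, -0.5, 95, 0, 0, 0, 26], [1.3, -0.5, 103, 0, 0, 0, 26], [1.3, -0.5, 103, 0, 0, 0, 26], [1.3, -0.5, 103, 0, 0, 0, 2], [1.3, -0.5, 103, 0, 0, 0, 2], [1.3, -0.5, 103, 0, 0, 0, 2], [1.3, -0.5, 103, 0, 0, 0, 2], [1.3, -0.5, 103, 0, 0, 0, 2]],
])

```text
time: 17.12
tcp_pos: [0.4004, 0.0719, 0.0578]
orientation: [2.015, 2.406, 0.004]
wrist_force: [-0.4, -0.7, 5.6]
width: 0.0084
finger_force: 28.5
```

Emit:
arm_command([
  [[0, 0, -5, 0, 0, 0, 2], [0, 0, -15, 0, 0, 0, 2], [0, 0, -35, 0, 0, 0, 2], [0, 0, -60, 0, 0, 0, 2], [0, 0, -85, 0, 0, 0, 2], [0, 0, -110, 0, 0, 0, 2], [0, 0, -130, 0, 0, 0, 2], [0, 0, -145, 0, 0, 0, 2], [0, 0, -150, 0, 0, 0, 2], [0, 0, -150, 0, 0, 0, 2], [0, 0, -150, 0, 0, 0, 2]],
])

```text
time: 18.03
tcp_pos: [0.3983, 0.0721, 0.2055]
orientation: [-2.017, -2.408, 0.001]
wrist_force: [0.6, 0.2, -1.5]
width: 0.0083
finger_force: 28.6
```

```bash
python3 - <<'E'
from h import *
P,c=check(.026,.027);T=read_state()["tcp_pos"]
y=R.from_rotvec(read_state()["orientation"]).as_matrix()[:2,1]
to(*(np.array([.601,-.120])-.027*y),T[2])
E
```

```text
[0.39834457 0.0720562  0.20548986] geom centre [0.4249 0.0768] seen (array([0.4234, 0.0774]), 3414, np.float64(0.2302), array([0.0208, 0.0269, 0.0319]))
shift [-224.6  139.2   -0.4] turn [-0.1 -0.  -0. ] psi now 10.1 t 18.08
```

Emit:
arm_command([
  [[-7, 4, 0, 0, 0, 0, 2], [-22, 14, 0, 0, 0, 0, 2], [-44, 27, 0, 0, 0, 0, 2], [-68, 42, 0, 0, 0, 0, 2], [-92, 57, 0, 0, 0, 0, 2], [-116, 72, 0, 0, 0, 0, 2], [-140, 87, 0, 0, 0, 0, 2], [-164, 102, 0, 0, 0, 0, 2], [-187, 116, 0, 0, 0, 0, 2], [-206, 128, 0, 0, 0, 0, 2], [-219, 136, 0, 0, 0, 0, 2], [-225, 140, 0, 0, 0, 0, 2], [-225, 140, 0, 0, 0, 0, 2], [-225, 140, 0, 0, 0, 0, 2]],
])

```text
time: 19.25
tcp_pos: [0.5754, -0.1249, 0.2048]
orientation: [-2.016, -2.406, 0.001]
wrist_force: [-0.9, 0.2, -1.0]
width: 0.0083
finger_force: 28.6
```

```bash
python3 - <<'E'
from h import *
P,c=check(.026,.027);cv2.imwrite("pics/w5.png",c["color"])
print("mid w",rimfit(P,.601,-.120,.092,.107,.045,.068,.057))
E
```

```text
[ 0.57544132 -0.12491146  0.20484641] geom centre [ 0.602  -0.1202] seen (array([ 0.6005, -0.1196]), 3424, np.float64(0.2296), array([0.0206, 0.027 , 0.0322]))
mid w (array([ 0.6017, -0.1204]), 1842, np.float64(0.0992), array([0.0529, 0.0565, 0.0603]))
```

View pics/w5.png

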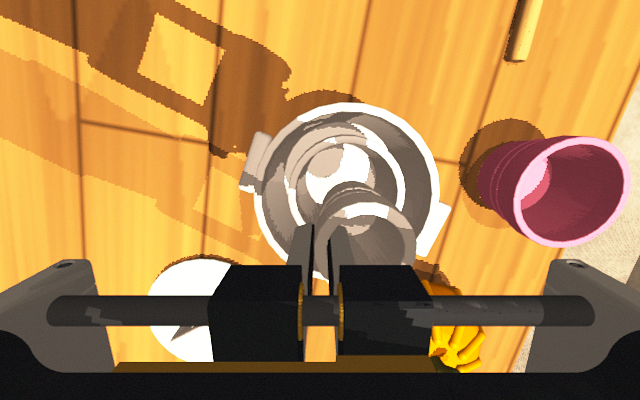

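The small tub hangs upright at (365,240), over the middle tub (345,180) standing in the big one (345,190). Its centre is within 1–2 mm, so I lower it.

Emit:
arm_command([
  [[0, 0, 10, 0, 0, 0, 2], [0, 0, 28, 0, 0, 0, 2], [0, 0, 50, 0, 0, 0, 2], [0, 0, 72, 0, 0, 0, 2], [0, 0, 92, 0, 0, 0, 2], [0, 0, 108, 0, 0, 0, 2], [0, 0, 120, 0, 0, 0, 2], [0, 0, 127, 0, 0, 0, 2], [0, 0, 130, 0, 0, 0, 2], [0, 0, 132, 0, 0, 0, 2], [0, 0, 132, 0, 0, 0, 2]],
])

```text
time: 20.22
tcp_pos: [0.5763, -0.125, 0.0745]
orientation: [2.017, 2.408, 0.001]
wrist_force: [0.2, 0.5, -1.3]
width: 0.0084
finger_force: 28.6
```

Emit:
arm_command([
  [[0, 0, 1, 0, 0, 0, 2], [0, 0, 2, 0, 0, 0, 2], [0, 0, 3, 0, 0, 0, 2], [0, 0, 3.5, 0, 0, 0, 2], [0, 0, 3.5, 0, 0, 0, 2]],
])

```text
time: 20.63
tcp_pos: [0.576, -0.125, 0.0705]
orientation: [2.018, 2.408, 0.0]
wrist_force: [0.3, -0.9, -0.3]
width: 0.0082
finger_force: 28.6
```

Emit:
arm_command([
  [[0, 0, 0.7, 0, 0, 0, 2], [0, 0, 1.3, 0, 0, 0, 2], [0, 0, 1.3, 0, 0, 0, 2]],
])

```text
time: 20.88
tcp_pos: [0.576, -0.125, 0.0699]
orientation: [2.017, 2.408, 0.0]
wrist_force: [-1.6, 0.1, 2.8]
width: 0.0089
finger_force: 28.7
```

Emit:
arm_command([
  [[0, 0, 0, 0, 0, 0, 14], [0, 0, 0, 0, 0, 0, 20], [0, 0, 0, 0, 0, 0, 22], [0, 0, 0, 0, 0, 0, 22], [0, 0, -12, 0, 0, 0, 22], [0, 0, -40, 0, 0, 0, 22], [0, 0, -75, 0, 0, 0, 30], [0, 0, -100, 0, 0, 0, 44], [0, 0, -110, 0, 0, 0, 44], [0, 0, -110, 0, 0, 0, 44]],
])

```text
time: 21.72
tcp_pos: [0.5779, -0.1256, 0.1837]
orientation: [2.013, 2.403, 0.005]
wrist_force: [-0.1, 0.7, 1.0]
width: 0.0431
finger_force: 0.0
```

```bash
python3 - <<'E'
from h import *
P=cloud(camera("wrist"))
print("mid",rimfit(P,.6,-.121,.096,.107,.045,.068,.057));print("big",rimfit(P,.600,-.121,.109,.125,.077,.097,.088));print("small",rimfit(P,.601,-.121,.088,.102,.018,.037,.027))
print(read_state()["tcp_pos"])
to(.4448,-.3652,.13,-50);to(.4448,-.3652,.025,-50)
E
```

```text
mid (array([ 0.6015, -0.1199]), 2833, np.float64(0.0994), array([0.0529, 0.0564, 0.06  ]))
big (array([ 0.6001, -0.1214]), 5058, np.float64(0.114), array([0.0835, 0.0867, 0.0909]))
small (array([ 0.602 , -0.1199]), 1460, np.float64(0.095), array([0.023 , 0.0266, 0.0302]))
[ 0.57668575 -0.12519039  0.18065249]
shift [-213.1 -172.    50.5] turn [ 0.2 -0.  60.1] psi now 10.1 t 21.77
shift [-213.  -172.3  155.5] turn [ 0.2 -0.  60.1] psi now 10.1 t 21.77
```

Nesting is right: rims at 114, 99 and 95 mm, all concentric within 2 mm. Now the lid.

Emit:
arm_command([
  [[-16, -13, 0, 0, 0, 7, 44], [-45, -36, 0, 0, 0, 14, 44], [-75, -60, 0, 0, 0, 21, 44], [-105, -85, 0, 0, 0, 28, 44], [-135, -109, 0, 0, 0, 35, 44], [-165, -133, 0, 0, 0, 42, 44], [-190, -153, 15, 0, 0, 49, 44], [-206, -166, 30, 0, 0, 56, 44], [-213, -172, 45, 0, 0, 60, 44], [-213, -172, 50, 0, 0, 60, 44], [-213, -172, 50, 0, 0, 60, 44], [-213, -172, 50, 0, 0, 60, 44]],
])

```text
time: 22.77
tcp_pos: [0.4438, -0.3636, 0.1277]
orientation: [-2.947, -1.079, 0.001]
wrist_force: [0.3, -0.1, 0.1]
width: 0.044
finger_force: 0.0
```

```bash
python3 - <<'E'
from h import *
c=camera("wrist");P=cloud(c);cv2.imwrite("pics/w6.png",c["color"])
p=P.reshape(-1,3);d=np.hypot(p[:,0]-.4448,p[:,1]+.3652);q=p[(d<.075)&(p[:,2]>.044)&(p[:,2]<.06)]
print("bar",cv2.minAreaRect((q[:,:2]*1000).astype(np.float32)),q[:,2].mean(),len(q))
print("fl",rimfit(P,.4448,-.3652,.009,.018,.087,.105,.0945))
print(read_state()["tcp_pos"]);to(.4448,-.3652,.025,-50)
E
```

```text
bar ((445.37396240234375, -365.97698974609375), (94.43590545654297, 20.037948608398438), 39.196693420410156) 0.050208251362578574 2013
fl (array([ 0.4413, -0.369 ]), 4005, np.float64(0.0126), array([0.0876, 0.0919, 0.0981]))
[ 0.44445304 -0.36386325  0.12894004]
shift [ -0.6   1.3 103.9] turn [-0.  -0.   0.2] psi now -49.8 t 22.82
```

View pics/w6.png

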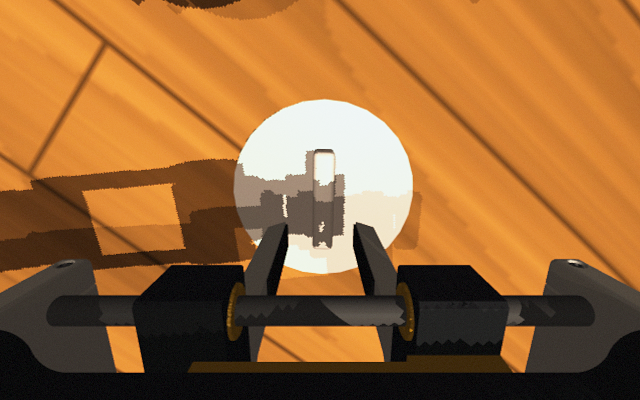

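The lid's bar runs from (323,150) to (323,247), between the fingers and parallel to them. I go down and grip.

Emit:
arm_command([
  [[-0.8, 1.7, 15, 0, 0, 0, 44], [-0.8, 1.7, 45, 0, 0, 0, 44], [-0.8, 1.7, 75, 0, 0, 0, 44], [-0.8, 1.7, 93, 0, 0, 0, 44], [-0.8, 1.7, 101, 0, 0, 0, 44], [-0.8, 1.7, 101, 0, 0, 0, 44], [-0.8, 1.7, 101, 0, 0, 0, 8], [-0.8, 1.7, 101, 0, 0, 0, 8], [-0.8, 1.7, 101, 0, 0, 0, 8], [-0.8, 1.7, 101, 0, 0, 0, 8], [-0.8, 1.7, 101, 0, 0, 0, 8], [-0.8, 1.7, 101, 0, 0, 0, 8]],
])

```text
time: 23.82
tcp_pos: [0.4451, -0.3671, 0.03]
orientation: [2.95, 1.076, 0.002]
wrist_force: [-1.0, 2.4, 5.1]
width: 0.0196
finger_force: 30.0
```

Emit:
arm_command([
  [[0, 0, -5, 0, 0, 0, 8], [0, 0, -15, 0, 0, 0, 8], [0, 0, -35, 0, 0, 0, 8], [0, 0, -60, 0, 0, 0, 8], [0, 0, -85, 0, 0, 0, 8], [0, 0, -110, 0, 0, 0, 8], [0, 0, -132, 0, 0, 0, 8], [0, 0, -145, 0, 0, 0, 8], [0, 0, -150, 0, 0, 0, 8], [0, 0, -150, 0, 0, 0, 8], [0, 0, -150, 0, 0, 0, 8]],
])

```text
time: 24.73
tcp_pos: [0.4441, -0.3664, 0.1774]
orientation: [-2.95, -1.076, 0.001]
wrist_force: [-0.1, -0.8, -2.0]
width: 0.0197
finger_force: 30.0
```

```bash
cat >> h.py <<'E'
def lid(P,s):
    T=s["tcp_pos"];p=P.reshape(-1,3);d=np.hypot(*(p[:,:2]-T[:2]).T)
    z0=T[2]-.028+.013
    q=p[(d<.11)&(abs(p[:,2]-z0)<.012)];A=np.c_[q[:,:2]-T[:2],np.ones(len(q))];k=np.linalg.lstsq(A,q[:,2],rcond=None)[0]
    print("flange slope deg",np.degrees(k[:2]).round(2),"z at tcp",k[2].round(4),len(q))
    # outline centre: fit circle r=.096 to hull of far points
    h=cv2.convexHull((q[:,:2]).astype(np.float32))[:,0];c=T[:2].copy()
    for _ in range(5):
        dd=np.hypot(*(h-c).T);hh=h[abs(dd-.096)<.006];c=least_squares(lambda c:np.hypot(*(hh-c).T)-.0955,c,loss="soft_l1",f_scale=.002).x
    print("flange centre",c.round(4),len(hh),"tcp",T.round(4))
E
python3 - <<'E'
from h import *
s=read_state();lid(cloud(camera("wrist")),s)
lid(cloud(camera("top")),s);to(.600,-.1213,s["tcp_pos"][2])
E
```

```text
flange slope deg [-0.14  0.07] z at tcp 0.1601 34055
flange centre [ 0.4448 -0.3667] 62 tcp [ 0.4441 -0.3664  0.1774]
flange slope deg [-0.08  0.25] z at tcp 0.16 2828
flange centre [ 0.4449 -0.3654] 38 tcp [ 0.4441 -0.3664  0.1774]
shift [277.1 -86.6  -0.9] turn [-0.2  0.   0. ] psi now -49.9 t 24.83
```

Emit:
arm_command([
  [[7, -2, 0, 0, 0, 0, 8], [22, -7, 0, 0, 0, 0, 8], [45, -14, 0, 0, 0, 0, 8], [72, -23, 0, 0, 0, 0, 8], [100, -31, 0, 0, 0, 0, 8], [128, -40, 0, 0, 0, 0, 8], [156, -49, 0, 0, 0, 0, 8], [184, -58, 0, 0, 0, 0, 8], [212, -67, 0, 0, 0, 0, 8], [240, -75, 0, 0, 0, 0, 8], [260, -82, 0, 0, 0, 0, 8], [272, -85.5, 0, 0, 0, 0, 8], [276.5, -86.8, 0, 0, 0, 0, 8], [276.5, -86.8, 0, 0, 0, 0, 8], [276.5, -86.8, 0, 0, 0, 0, 8]],
])

```text
time: 26.08
tcp_pos: [0.5996, -0.1228, 0.1777]
orientation: [2.951, 1.076, -0.002]
wrist_force: [0.2, -0.1, -2.2]
width: 0.0198
finger_force: 30.0
```

```bash
python3 - <<'E'
from h import *
s=read_state();lid(cloud(camera("wrist")),s)
lid(cloud(camera("top")),s);to(.600,-.1213,s["tcp_pos"][2])
E
```

```text
flange slope deg [-0.15 -0.02] z at tcp 0.1605 34060
flange centre [ 0.6002 -0.1232] 60 tcp [ 0.5996 -0.1228  0.1777]
flange slope deg [-0.04  0.06] z at tcp 0.1616 2111
flange centre [ 0.6004 -0.1231] 41 tcp [ 0.5996 -0.1228  0.1777]
shift [ 1.8 -1.3  0.4] turn [ 0.  0. -0.] psi now -50.0 t 26.18
```

Emit:
arm_command([
  [[1, -1.2, 0, 0, 0, 0, 8], [1, -1.2, 6, 0, 0, 0, 8], [1, -1.2, 14, 0, 0, 0, 8], [1, -1.2, 22, 0, 0, 0, 8], [1, -1.2, 28, 0, 0, 0, 8], [1, -1.2, 32, 0, 0, 0, 8], [1, -1.2, 35, 0, 0, 0, 8], [1, -1.2, 37, 0, 0, 0, 8], [1, -1.2, 38, 0, 0, 0, 8], [1, -1.2, 38, 0, 0, 0, 8]],
])

```text
time: 27.02
tcp_pos: [0.6001, -0.1206, 0.1401]
orientation: [-2.951, -1.077, -0.0]
wrist_force: [-0.6, -0.1, -1.4]
width: 0.0198
finger_force: 30.0
```

Emit:
arm_command([
  [[0, 0, 1, 0, 0, 0, 8], [0, 0, 2, 0, 0, 0, 8], [0, 0, 3, 0, 0, 0, 8], [0, 0, 3, 0, 0, 0, 8]],
])

```text
time: 27.35
tcp_pos: [0.6001, -0.1206, 0.1371]
orientation: [-2.951, -1.077, -0.0]
wrist_force: [-1.3, -0.1, -2.3]
width: 0.0197
finger_force: 30.0
```

Emit:
arm_command([
  [[0, 0, 1, 0, 0, 0, 8], [0, 0, 2, 0, 0, 0, 8], [0, 0, 2.5, 0, 0, 0, 8], [0, 0, 2.5, 0, 0, 0, 8]],
])

```text
time: 27.68
tcp_pos: [0.6002, -0.1206, 0.137]
orientation: [2.95, 1.076, 0.002]
wrist_force: [-2.4, 1.2, 5.8]
width: 0.0198
finger_force: 30.0
```

Emit:
arm_command([
  [[0, 0, 0, 0, 0, 0, 28], [0, 0, 0, 0, 0, 0, 38], [0, 0, 0, 0, 0, 0, 44], [0, 0, 0, 0, 0, 0, 44], [0, 0, -12, 0, 0, 0, 44], [0, 0, -40, 0, 0, 0, 44], [0, 0, -75, 0, 0, 0, 44], [0, 0, -110, 0, 0, 0, 44], [0, 0, -120, 0, 0, 0, 44], [0, 0, -120, 0, 0, 0, 44]],
])

```text
time: 28.52
tcp_pos: [0.6019, -0.1211, 0.2605]
orientation: [2.946, 1.075, 0.013]
wrist_force: [-0.1, 0.7, 0.0]
width: 0.0442
finger_force: 0.0
```

```bash
python3 - <<'E'
from h import *
c=camera("wrist");s=dict(tcp_pos=np.array([.6,-.121,.135]));lid(cloud(c),s)
t=camera("top");lid(cloud(t),s);sc=camera("scene")
cv2.imwrite("pics/fin.png",cv2.resize(sc["color"],None,fx=1.0,fy=1.0))
print("tray jar",discfit(cloud(t),.548,.402,.14,.17,.037))
E
```

```text
flange slope deg [-0.19  0.02] z at tcp 0.1196 18165
flange centre [ 0.6006 -0.1213] 39 tcp [ 0.6   -0.121  0.135]
flange slope deg [ 0.81 -0.27] z at tcp 0.1207 2149
flange centre [ 0.6009 -0.1204] 36 tcp [ 0.6   -0.121  0.135]
tray jar (array([0.5486, 0.4021]), 0.033, np.float64(0.158), 602)
```

View pics/fin.png

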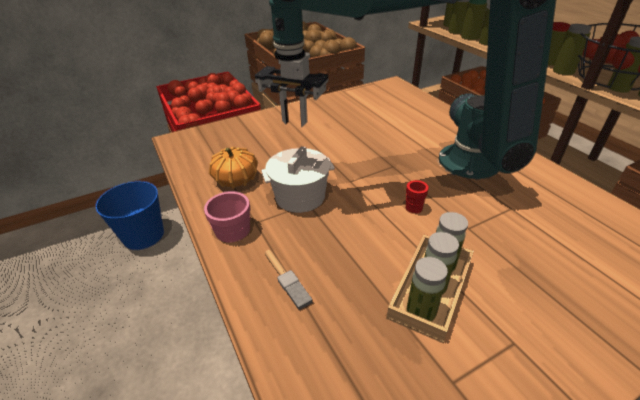

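The picture shows the lid level on the big tub (300,180) with its flange top at 120 mm, which is fully home. The third jar stands upright in the tray (430,285), the bystanders have not moved, and the gripper is clear. I hand in the job.

```bash
python3 -c "
from workcell import close_job
print(close_job())"
```

```text
the job is handed in; nothing more can be done
None
```

The job is handed in at about 29 s of the 72 s allowed: the jar stands upright in the free end of the tray, the three tubs are nested in size order, and the lid is level and fully home on the biggest tub.

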